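# Wedge a rocking bench instrument steady

### The job

The grey instrument box rocks because its near-right foot hangs short of the bench: press down on the box top over that foot to feel it rock, let it come back level, then push the orange wedge along the bench, thin end first, under that foot until it is snug. Press firmly on the same corner again for about a second to test it, pushing the wedge further and testing again if it still rocks, and leave the box level and steady where it stood. Only push and press with the fingers, never lift or carry the wedge or the box, and leave the other things alone.

Things in the scene. Friction and masses are not known exactly. Their poses are not given: they have to be found in the camera images.
- instrument: Grey instrument box, loose, 1.2 kg, 150 (its x) x 210 (its y) x 72 mm high. Origin: centre of its underside at foot-sole level; x runs from the front panel (display, two knobs, red switch; facing the robot) to the back, y to the left, z up. Feet of 20 mm diameter at x = +-60, y = +-88 mm; housing's underside 22 mm up. A sideways push of 5 N or more can slide it.
- corner (a point): Where to press: point on the box's top, 72 mm above the bench, straight over the short near-right foot. Pressed with 1 to 3 N, the box tips 0.05 to 0.09 rad until that foot meets the bench; let go, it tips back. Axes as the box's.
- foot_axis (a point): Point on the short foot's axis (box x = -60, y = -88 mm) at the level of the other soles, so at bench level. The foot's own sole hangs an unknown 5 to 9 mm above it. Axes as the box's.
- wedge: Orange wedge with black ribs, loose, 0.12 kg, 110 mm long (its x), 56 mm wide (its y), flat below; 19 mm high at its back (x = -55 mm), sloping evenly to 1.5 mm at its thin end (x = +55 mm). Origin: centre of its underside. It starts between robot and box, thin end roughly towards the short foot; pushing it along the box's +x drives it under.
- wedge_tip (a point): Middle of the wedge's thin edge, on the bench. Snug, it lies 22 to 47 mm past the foot's near (-x) edge, and the wedge then resists with several newtons; sliding freely it resists with under 1.5 N.
- wedge_back (a point): Middle of the wedge's upright back face (56 mm wide, 19 mm high), 9.5 mm above the bench: where to push. Axes as those of the wedge.
- red_sample: Bystander: red round resin sample, 30 mm across, 18 mm high. Origin: centre of its underside.
- loupe: Bystander: black loupe, 38 mm across, 37 mm high. Origin: centre of its underside.
- steel_weight: Bystander: brownish turned steel weight, 45 mm across, 51 mm high. Origin: centre of its underside.
- chrome_anvil: Bystander: small chrome anvil cap, 44 mm across, 18 mm high. Origin: centre of its underside.
Mind the look-alikes: they are no part of the job. Of the things like the wedge, leave any that is white; of the rest the larger one is meant.

How it is judged:
By the outcome, as a careful person would: the job done as asked, in the order asked, and still so for the second after the job is handed in, with the robot touching nothing.
It also fails if it takes over 67 s, if anything falls off the work surface, if the arm or the gripper's body presses on something with over 40 N, if the wrist force passes 120 N, or if a joint passes its speed limit or range.

### The arm

A 7-joint arm with a two-finger parallel gripper is mounted at the origin on a cart in front of the work surface, level with it; the furniture and walls round the work are solid. World frame = base frame: x ahead of the robot, y to its left, z up, the work surface at z = 0. Lengths are in m, angles in rad, forces in N, time in s.
With the tool pointing down it reaches from about 0.4 to 0.9 m from the base axis. Payload 5.6 kg.
Tool frame: the origin (TCP) lies at the very end of the fingers, on their centre line; the grasp point (between the pads) lies 19 mm behind it; z points along the fingers, y is the line along which they close (so a half turn about z gives the same grasp; the last joint's range is limited). The gripper opens to 92 mm and grips with 3 to 60 N. Pads are 20 mm wide; open, the fingers measure 128 mm over their backs; the gripper's body (75 mm by 189 mm) begins 69 mm behind the grasp point.
Start: joints at [-1.266, 0.468, -0.012, 1.603, 0.006, 1.071, -0.056], TCP at [0.222, 0.611, 0.215] pointing down, gripper open.
Joint ranges: [-2.53, 2.53], [-0.31, 2.02], [-1.57, 1.55], [0.28, 2.44], [-1.29, 4.43], [0.15, 1.84], [-2.92, 2.92]. Speed limits (rad/s): [2.57, 2.57, 3.14, 3.14, 3.14, 3.14, 3.14].

### API

Orientations are given as a rotation vector (axis times angle).
In Python, from workcell import arm, eoat, solve_ik, cams, job gives the robot as it stands. Calls block until the motion is done:
- arm.move_to(position, orientation): joint-space move of the TCP to a pose.
- arm.servo_line(position, frame=None, feed=0.15, stop_force=None): straight line of the TCP; frame=None keeps the orientation; feed is the mean speed in m/s. With stop_force (N) it stops when the force on the tool has changed by that much, and returns True; else False.
- arm.goto_joints(angles): joint-space move.
- eoat.set_gripper(opening): finger opening in m; the grip force is fixed at half the most; returns when the fingers have stopped.
- arm.sleep(seconds).
- solve_ik(position, orientation): joint angles nearest the present ones, or None.
- arm.read_state(): the state.
- cams.snapshot(name): name is "scene" or "top" or "wrist"; returns the picture (384x512x3 uint8, red, green, blue); there is no depth.
- cams.calibration(name): a dict with "vertical_fov" (degrees; the focal length in pixels is half the picture's height over the tangent of half this angle, whatever the lens; pixels are square), "cx", "cy" (the principal point, pixels), "distortion" ([k1, k2, p1, p2, k3] as OpenCV has them; the pictures are not rectified), "pose" (4x4, takes a point from camera to world coordinates). Camera axes: x right, y up, looking along -z (the intrinsics and any distortion apply to the point x, -y, -z); pixel columns grow to the right and rows downward; lengths in m; the calibration is good to about 2 mm. A picture is of the moment at which its call begins: read the wrist's pose just before it. calibration takes no time and is no camera call; for the wrist camera it gives the pose at the moment of the call.
A pose or a line that the arm cannot do raises arm.PlanningError and nothing moves.
- job.finish_job(): hands the job in; it is judged then, once.
The state is a dict: "clock": time; "qpos": joint angles; "qvel": joint speeds; "effort": joint torques, N m; "tcp_pos": TCP position; "orientation": TCP orientation; "force": force on the tool from outside, world axes, zero at the start; "wrist_torque": the same for the moment, N m; "grip_width": finger opening in m; "gripper_force": force on a finger pad.
Only numpy, scipy, OpenCV 4.12 (cv2) and the standard library are available. Lean on these libraries where they do the work, as an engineer would, in place of code of your own. Each camera call takes 0.05 s, during which the arm holds its last target. There are 200 camera calls.

## Working session

There is one attempt and no reset: what is moved stays moved. The work goes in short steps, each a Python script; the robot and the scene stay as the last script left them, time stands still between calls to the robot, and variables do not carry over. Pictures are saved under pics/ and viewed, at most 10 in all, crops included, and the job is handed in when it is done.

```bash
mkdir -p pics
cat > h.py <<'E'
import numpy as np, cv2
from workcell import arm, eoat, solve_ik, cams, job
def K(c):
    f=192/np.tan(np.radians(c["vertical_fov"])/2)
    return np.array([[f,0,c["cx"]],[0,f,c["cy"]],[0,0,1.]])
def px2w(c,uv,z):
    p=cv2.undistortPoints(np.array(uv,float).reshape(-1,1,2),K(c),np.array(c["distortion"],float))[:,0]
    T=np.array(c["pose"]); d=np.c_[p[:,0],-p[:,1],-np.ones(len(p))]@T[:3,:3].T
    o=T[:3,3]; return o+d*((np.broadcast_to(z,len(p))-o[2])/d[:,2])[:,None]
def w2px(c,P):
    T=np.array(c["pose"]); q=(np.array(P,float).reshape(-1,3)-T[:3,3])@T[:3,:3]*[1,-1,-1]
    return cv2.projectPoints(q,np.zeros(3),np.zeros(3),K(c),np.array(c["distortion"],float))[0][:,0]
def save(n,im,s=1): cv2.imwrite(f"pics/{n}.png",cv2.resize(im[:,:,::-1],None,fx=s,fy=s,interpolation=cv2.INTER_CUBIC))
E
python3 - <<'E'
from h import *
for n in("scene","top"):
    c=cams.calibration(n);print(n,c)
    save(n,cams.snapshot(n),1.5)
s=arm.read_state();print(s["clock"],s["orientation"],s["force"])
E
```

```text
scene {'vertical_fov': 57.00976856334504, 'cx': 252.84252690916688, 'cy': 187.20073888443628, 'distortion': array([-0.05758839,  0.        ,  0.        ,  0.        ,  0.        ]), 'pose': array([[ 0.62392458,  0.51231808, -0.59012566,  0.06277289],
       [-0.78128675,  0.39193349, -0.48577686, -0.30943832],
       [-0.01758226,  0.76414548,  0.64480427,  0.6339787 ],
       [ 0.        ,  0.        ,  0.        ,  1.        ]])}
top {'vertical_fov': 48.865794410961364, 'cx': 250.5102341644063, 'cy': 192.46212393911398, 'distortion': array([-0.0790465,  0.       ,  0.       ,  0.       ,  0.       ]), 'pose': array([[ 4.74570193e-03,  9.82892538e-01, -1.84118815e-01,
         3.44326831e-01],
       [-9.99988704e-01,  4.61574919e-03, -1.13439188e-03,
         1.20808373e-01],
       [-2.65139046e-04,  1.84122118e-01,  9.82903340e-01,
         1.25905393e+00],
       [ 0.00000000e+00,  0.00000000e+00,  0.00000000e+00,
         1.00000000e+00]])}
0.1 [-5.43679306e-01 -3.09402502e+00  2.55406323e-03] [ 0.92674967 -0.10820247  0.29491473]
```

View pics/scene.png

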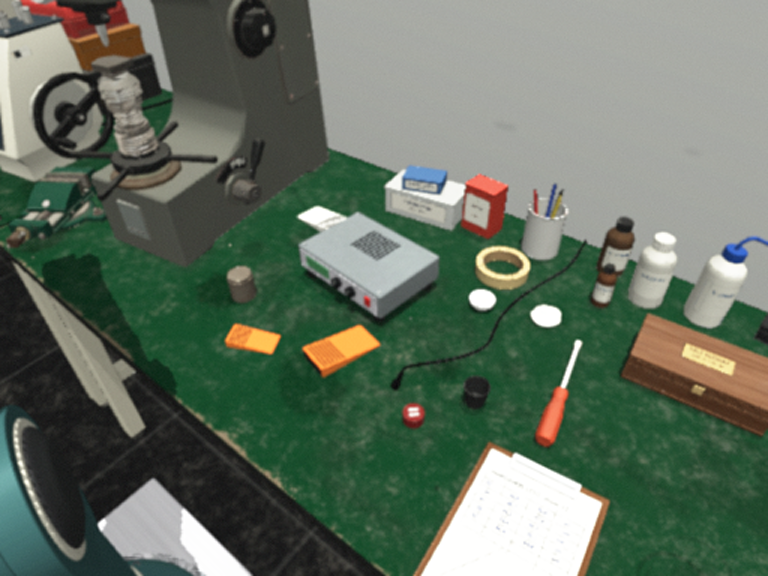

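View pics/top.png

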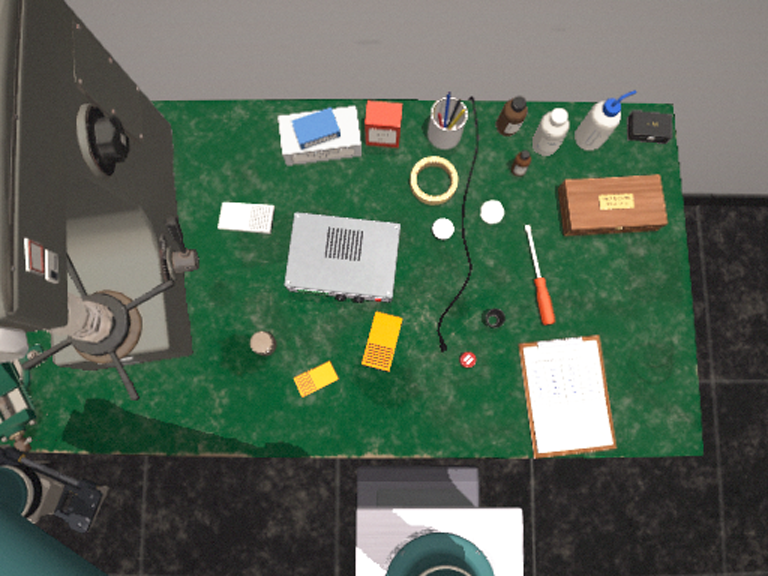

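Large orange wedge at top picture (382,341), small decoy at (316,379); box top corners at (296,213), (399,223), (392,299), (286,290) in the enlarged top view.

Run:
```python
from h import *
c=cams.calibration("top")
B=px2w(c,np.array([(296,213),(399,223),(392,296),(286,288)])/1.5,.072);print(B)
print(px2w(c,np.array([(374,312),(403,318),(391,371),(362,364)])/1.5,[.0015,.0015,.019,.019]))
print(cams.calibration("wrist"))
s=arm.read_state();print(s["tcp_pos"])
w=px2w(c,[(385/1.5,320/1.5)],.03)[0]
from scipy.spatial.transform import Rotation as R
for yaw in (0,np.pi/2,-np.pi/2,np.pi):
    r=(R.from_euler('z',yaw)*R.from_euler('x',np.pi)).as_rotvec()
    for p in ([w[0]-.05,w[1],.3],[w[0]-.16,w[1],.02],[w[0]+.09,w[1],.075]): print(yaw,p,solve_ik(p,r))
```

```text
[[0.71639637 0.27871615 0.072     ]
 [0.69687458 0.07761102 0.072     ]
 [0.55269977 0.09124765 0.072     ]
 [0.56722888 0.29351057 0.072     ]]
[[0.53234221 0.12557307 0.0015    ]
 [0.52047121 0.06746593 0.0015    ]
 [0.41384028 0.09182716 0.019     ]
 [0.42715989 0.14836019 0.019     ]]
{'vertical_fov': 61.63690809356492, 'cx': 249.8212237085903, 'cy': 190.25220433286088, 'distortion': array([-0.09290435,  0.        ,  0.        ,  0.        ,  0.        ]), 'pose': array([[ 0.34237633, -0.90730008, -0.24410041,  0.15270089],
       [ 0.93956235,  0.33033724,  0.08999945,  0.63544121],
       [-0.00102106, -0.26016123,  0.96556465,  0.38367759],
       [ 0.        ,  0.        ,  0.        ,  1.        ]])}
[0.22142523 0.61055092 0.21371633]
0 [np.float64(0.46237599757240516), np.float64(0.1038792824238384), 0.3] [-0.92524014  0.0633896   0.67504519  1.94905999 -0.04351486  1.14337724
 -1.80392455]
0 [np.float64(0.3523759975724051), np.float64(0.1038792824238384), 0.02] [-0.85810949  0.42406319  0.55792592  2.41565891 -0.56455514  0.41933273
 -1.38733474]
0 [np.float64(0.6023759975
[... 1029 characters left out ...]
963267948966 [np.float64(0.6023759975724051), np.float64(0.1038792824238384), 0.075] [-0.08493122  0.58305931 -0.18708654  1.79013595  0.14586539  0.78179771
  2.79605466]
3.141592653589793 [np.float64(0.46237599757240516), np.float64(0.1038792824238384), 0.3] [-0.6080426   0.0686277   0.33602457  1.932947   -0.02484249  1.14396135
  1.30833167]
3.141592653589793 [np.float64(0.3523759975724051), np.float64(0.1038792824238384), 0.02] [-0.41985716  0.37891701  0.04755615  2.38985985 -0.0482011   0.37359913
  1.24000731]
3.141592653589793 [np.float64(0.6023759975724051), np.float64(0.1038792824238384), 0.075] [-0.35298563  0.57254794  0.16938986  1.80961759 -0.13153753  0.77030741
  1.4552547 ]
```

```bash
cat >> h.py <<'E'
from scipy.spatial.transform import Rotation as R
def ori(yaw): return (R.from_euler('z',np.pi+yaw)*R.from_euler('x',np.pi)).as_rotvec()
E
python3 - <<'E'
from h import *
arm.servo_line([.33,.38,.27],feed=.3)
arm.move_to([.48,.12,.27],ori(-.09))
eoat.set_gripper(0.0)
s=arm.read_state();print(s["clock"],s["tcp_pos"],s["force"],s["grip_width"])
c=cams.calibration("wrist");im=cams.snapshot("wrist");np.savez("w1.npz",im=im,**{k:np.array(v) for k,v in c.items()})
save("w1",im,1.5625)
E
```

```text
3.6167 [0.47996972 0.12001221 0.26997797] [-0.27624626 -0.51164789  0.39276565] 0.00048400241763745444
```

View pics/w1.png

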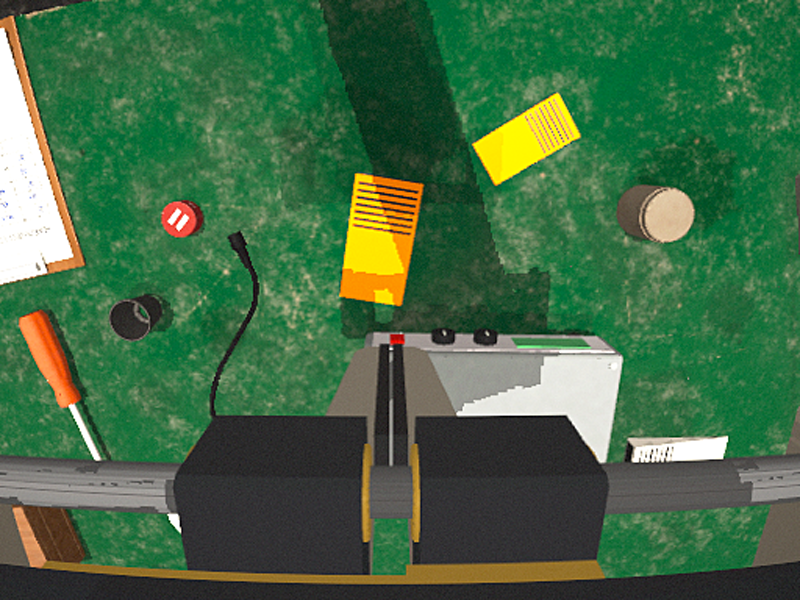

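Run:
```python
from h import *
c=dict(np.load("w1.npz"))
P=px2w(c,np.array([(340,297),(402,306),(424,184),(356,173)])/1.5625,[.0015,.0015,.019,.019]);print(P)
print(np.linalg.norm(np.diff(P,axis=0),axis=1))
F=px2w(c,np.array([(621,353.5),(366,346)])/1.5625,.072);print(F,np.linalg.norm(F[0]-F[1]))
# predicted pixels for box top corners at estimate, in w1, for check
im=c["im"];save("w1c",im[180:250,200:420],3.6)
```

```text
[[0.52036338 0.07037981 0.0015    ]
 [0.53391585 0.12543809 0.0015    ]
 [0.42666813 0.15242208 0.019     ]
 [0.41274008 0.09774758 0.019     ]]
[0.05670171 0.11196632 0.05642067]
[[0.56908603 0.29669062 0.072     ]
 [0.54327221 0.09489545 0.072     ]] 0.20343953527483152
```

View pics/w1c.png

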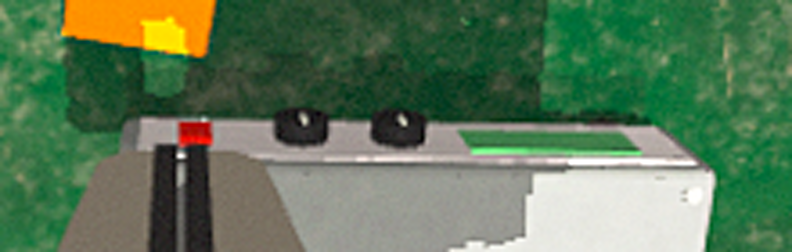

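Run:
```python
from h import *
arm.servo_line([.38,.10,.30],frame=ori(-.09),feed=.25)
c=cams.calibration("wrist");im=cams.snapshot("wrist");np.savez("w2.npz",im=im,**{k:np.array(v) for k,v in c.items()})
print(arm.read_state()["clock"])
save("w2",im[190:384,90:490],2)
```

```text
4.2917
```

View pics/w2.png

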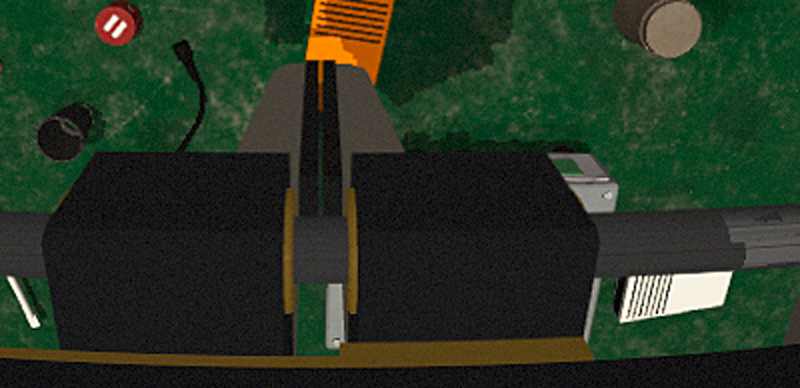

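Fingers hide the box in this view; I'll use the scene camera enlarged instead.

Run:
```python
from h import *
im=cv2.imread("pics/scene.png")[:,:,::-1]
save("s2",cv2.resize(im,(512,384),interpolation=cv2.INTER_AREA)[135:260,190:310],4.7)
im=cv2.imread("pics/top.png")[:,:,::-1]
save("t2",cv2.resize(im,(512,384),interpolation=cv2.INTER_AREA)[130:260,180:280],4.6)
```

```text
(no output)
```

View pics/s2.png

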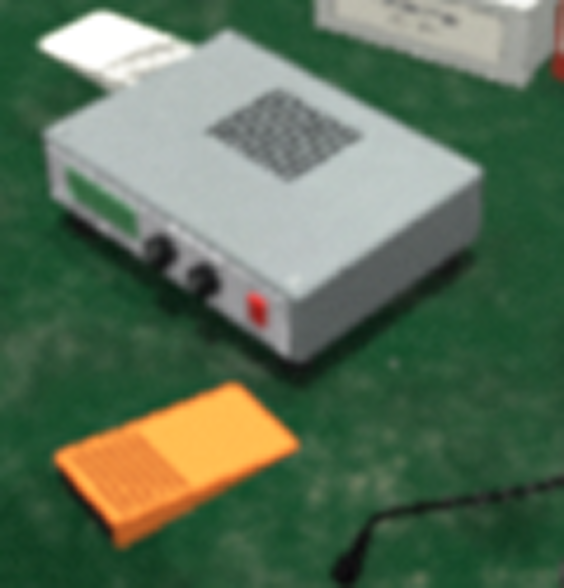

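View pics/t2.png

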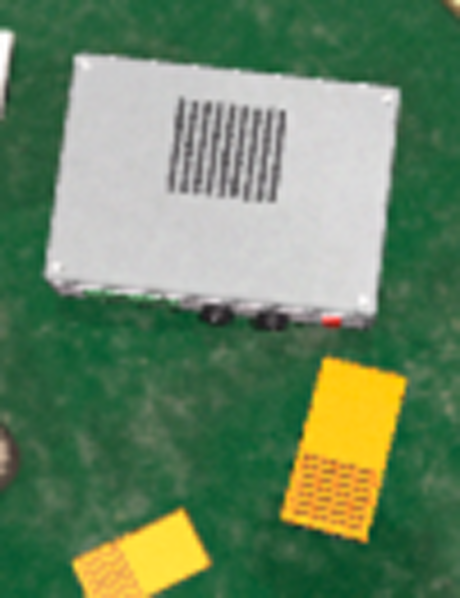

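Corners read: scene crop FL (45,135), BL (232,32), BR (483,175), FR (292,298); top crop BL (75,55), BR (400,88), FR (378,312), FL (46,278).

Run:
```python
from h import *
from scipy.optimize import least_squares
ct,cs=cams.calibration("top"),cams.calibration("scene")
o=lambda a,s,off:(np.array(a,float)+.5)/s-.5+off
t=o([(46,278),(75,55),(400,88),(378,312)],4.6,(180,130)); s=o([(45,135),(232,32),(483,175),(292,298)],4.7,(190,135))
L=np.array([(-.075,.105,.072),(.075,.105,.072),(.075,-.105,.072),(-.075,-.105,.072)])
def W(p,L): return R.from_euler('z',p[2]).apply(L)+[p[0],p[1],0]
def fit(obs,L): 
    r=least_squares(lambda p:np.concatenate([(w2px(c,W(p,L))-q).ravel() for c,q in obs]),[.6,.15,-.1]); return r.x,np.round(r.fun,1)
for obs in ([(ct,t)],[(cs,s)],[(ct,t),(cs,s)]):
    p,r=fit(obs,L);print(p,r,"foot",W(p,np.array([[-.06,-.088,0]])))
wt=o([(323,356),(407,378),(366,542),(282,520)],4.6,(180,130))
ws=o([(234,381),(299,443),(120,527),(55,457)],4.7,(190,135))
LW=np.array([(.055,.028,.0015),(.055,-.028,.0015),(-.055,-.028,.019),(-.055,.028,.019)])
cw=dict(np.load("w1.npz"));ww=np.array([(402,306),(340,297),(356,173),(424,184)])/1.5625
for obs in ([(ct,wt)],[(cs,ws)],[(cw,ww)],[(ct,wt),(cs,ws),(cw,ww)]):
    p,r=fit(obs,LW);print(p,r,W(p,np.array([[.055,0,0],[-.055,0,0]])).round(4).tolist())
```

```text
[ 0.63505955  0.18639462 -0.09856807] [-0.6  0.7 -0.2 -0.8  0.5 -0.9  0.2  0.8] foot [[0.56669083 0.10472627 0.        ]]
[ 0.62926517  0.18319537 -0.12779929] [-1.2 -1.  -0.  -0.6  1.1 -0.3  0.1  1.1] foot [[0.55853874 0.10356013 0.        ]]
[ 0.63292454  0.18564113 -0.11244336] [-0.6  0.9  0.5 -0.5  1.1  0.3  0.1  2.  -1.1 -1.5 -0.5 -1.4  1.1 -1.8
  1.1 -0.3] foot [[0.56342927 0.10492925 0.        ]]
[ 0.47428538  0.1097705  -0.2413218 ] [ 0.1  0.3 -0.1  0.   0.2 -0.2 -0.2 -0.1] [[0.5277, 0.0966, 0.0], [0.4209, 0.1229, 0.0]]
[ 0.47173875  0.10797423 -0.22091763] [-0.2  0.6 -0.1 -0.1 -0.1 -0.5  0.4  0.2] [[0.5254, 0.0959, 0.0], [0.4181, 0.12, 0.0]]
[ 0.47335783  0.11151265 -0.24737032] [-0.2 -0.2  0.3 -0.4  0.1  0.3 -0.2  0.2] [[0.5267, 0.098, 0.0], [0.42, 0.125, 0.0]]
[ 0.47335927  0.11076946 -0.24273272] [-0.2  0.6 -0.4  0.4 -0.2  0.1 -0.5  0.2 -0.1 -0.1 -0.5 -0.6 -1.  -1.8
 -0.  -1.1 -0.5 -0.3 -0.  -0.2 -0.7  0.5 -1.   0.1] [[0.5267, 0.0975, 0.0], [0.42, 0.124, 0.0]]
```

```bash
cat >> h.py <<'E'
YB=-.105
FOOT=np.array([.565,.1045])
ux=np.array([np.cos(YB),np.sin(YB)])
def st(tag=""):
    s=arm.read_state();print(tag,round(s["clock"],2),np.round(s["tcp_pos"],4),np.round(s["force"],2));return s
E
python3 - <<'E'
from h import *
arm.servo_line([*FOOT,.12],frame=ori(YB),feed=.25)
arm.servo_line([*FOOT,.08],feed=.1); st("above")
print(arm.servo_line([*FOOT,.055],feed=.02,stop_force=1.0)); a=st("contact")
print(arm.servo_line([*FOOT,.055],feed=.015,stop_force=4.5)); st("pressed")
arm.sleep(.3); st("hold"); 
p=arm.read_state()["tcp_pos"]
arm.servo_line([p[0],p[1],.09],feed=.03); st("up")
arm.sleep(.3)
arm.servo_line([.40,.10,.20],feed=.25)
save("s3",cams.snapshot("scene")[135:260,190:310],4.7)
E
```

```text
above 6.03 [0.5651 0.1046 0.0803] [-0.07  0.65  0.61]
True
contact 6.62 [0.5645 0.1044 0.0713] [-0.95 -0.33  0.01]
True
pressed 7.12 [0.5643 0.1042 0.0678] [-2.26 -0.7   4.77]
hold 7.42 [0.5643 0.1042 0.0678] [-1.48 -0.46  5.54]
up 8.33 [0.5641 0.1042 0.0899] [-0.78 -0.2  -0.17]
```

Run:
```python
from h import *
arm.servo_line([*FOOT,.08],feed=.2); arm.sleep(.2); st("above")
for z in np.arange(.074,.0585,-.0015):
    hit=arm.servo_line([*FOOT,z],feed=.02,stop_force=10); arm.sleep(.05); s=st(f"{z:.4f} {hit}")
    if hit or s["force"][2]>9: break
im=cams.snapshot("scene");save("s4",im[135:260,190:310],4.7)
p=arm.read_state()["tcp_pos"]
for z in np.arange(p[2]+.0015,.078,.0015):
    arm.servo_line([p[0],p[1],z],feed=.02); st("up")
arm.servo_line([.40,.10,.20],feed=.25)
a=cv2.imread("pics/s3.png");b=cv2.imread("pics/s4.png")
```

```text
above 10.99 [0.5649 0.1048 0.0808] [-0.2   0.17 -0.13]
0.0740 False 11.49 [0.565  0.1045 0.0739] [ 1.17 -0.38  0.48]
0.0725 False 11.79 [0.565  0.1045 0.0725] [ 0.11 -0.87 -0.23]
0.0710 False 12.09 [0.5651 0.1045 0.071 ] [-0.36  0.18  2.55]
0.0695 False 12.39 [0.565  0.1044 0.0695] [-1.21  0.14  1.4 ]
0.0680 False 12.69 [0.5649 0.1044 0.068 ] [-2.29 -1.14  3.25]
0.0665 False 12.99 [0.5649 0.1043 0.0677] [-5.16 -2.36 12.78]
up 13.32 [0.5649 0.1043 0.0691] [-0.69 -0.05  1.77]
up 13.57 [0.565  0.1045 0.0706] [0.15 0.24 1.36]
up 13.82 [0.565  0.1045 0.0722] [0.3  0.39 0.76]
up 14.07 [0.565  0.1043 0.0737] [ 0.33 -0.1   0.  ]
up 14.32 [0.565  0.1043 0.0753] [ 0.14 -0.34 -0.51]
up 14.57 [0.565  0.1043 0.0768] [0.14 0.76 0.66]
```

Run:
```python
from h import *
eoat.set_gripper(.016)
wy=-.243; d=np.array([np.cos(wy),np.sin(wy)]); b=np.array([.42,.124])
p0=b-d*.032
arm.move_to([*p0,.06],ori(wy))
arm.servo_line([*p0,.007],feed=.1); st("down")
arm.servo_line([*(b-d*.010),.007],feed=.05,stop_force=6); st("contact")
t=FOOT-ux*.138
arm.servo_line([*t,.007],frame=ori(YB),feed=.03,stop_force=8); st("aligned")
print(arm.read_state()["grip_width"])
c=cams.calibration("wrist");im=cams.snapshot("wrist");np.savez("w3.npz",im=im,**{k:np.array(v) for k,v in c.items()})
s=cams.snapshot("scene")[135:260,190:310];save("s5",np.hstack([cv2.resize(s,(369,384),interpolation=cv2.INTER_CUBIC),cv2.resize(im[60:384,110:380],(320,384))]),1.15)
```

```text
down 17.29 [0.3897 0.1318 0.0077] [0.35 0.67 0.31]
contact 17.88 [0.4103 0.1263 0.0069] [ 0.08 -0.04 -0.08]
aligned 18.67 [0.4277 0.119  0.007 ] [ 0.18 -0.27 -0.4 ]
0.015772366200471656
```

View pics/s5.png

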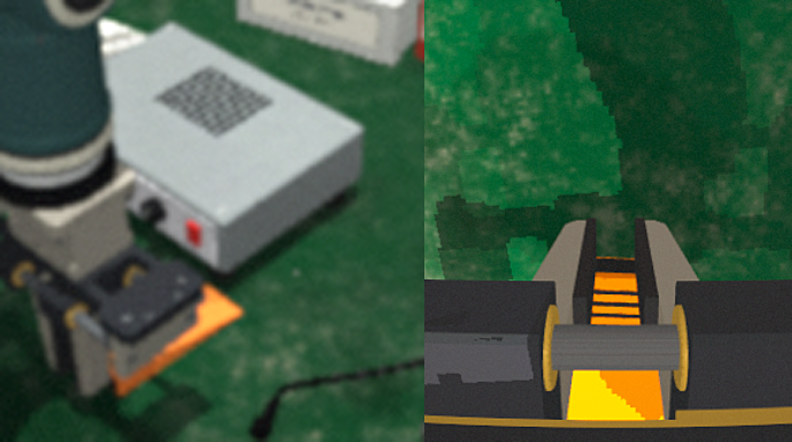

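Scene part: wedge's tip-right corner at (243,312), bottom of back-right corner at (120,395); fingers sit squarely behind the wedge back.

Run:
```python
from h import *
c=cams.calibration("scene")
q=np.array([(243,312),(120,395)])/1.15/3.075+[190,135]
P=px2w(c,q,[.0008,0])[:,:2];print(P)
uy=np.array([-ux[1],ux[0]])
for p in P: print("rel foot along/lat",(p-FOOT)@ux,(p-FOOT)@uy)
d=P[0]-P[1];print(np.arctan2(d[1],d[0]),np.hypot(*d))
```

```text
[[0.54290954 0.06960553]
 [0.43435706 0.08766503]]
rel foot along/lat -0.018311611993078403 -0.037017531639903165
rel foot along/lat -0.1281590023381531 -0.030434565247550886
-0.16485670320613904 0.11004446652215663
```

Run:
```python
from h import *
for k in np.arange(.012,.075,.003):   # advance beyond aligned pose (tip at near edge-8mm)
    t=FOOT+ux*(-.138+k)
    hit=arm.servo_line([*t,.007],feed=.02,stop_force=4)
    s=arm.read_state(); a=(s["tcp_pos"][:2]-FOOT)@ux+.138-.008
    print(round(s["clock"],2),"tip past edge",round(a*1e3,1),np.round(s["force"],1),hit)
    if hit or s["force"][:2]@ux<-3.5: break
```

```text
19.52 tip past edge 4.2 [-0.1 -0.1 -0.6] False
19.82 tip past edge 7.3 [ 0.7  0.1 -0.6] False
20.12 tip past edge 10.3 [ 0.6 -0.8 -0.2] False
20.42 tip past edge 13.3 [ 0.2  0.6 -0.3] False
20.72 tip past edge 16.3 [-0.1 -1.1  0.4] False
21.02 tip past edge 19.3 [-0.3  0.1 -0.2] False
21.32 tip past edge 22.3 [-0.  -0.  -0.6] False
21.62 tip past edge 24.8 [-1.  -0.   0.3] False
21.82 tip past edge 25.1 [0.  0.2 0.4] True
```

Run:
```python
from h import *
s=arm.read_state(); a0=(s["tcp_pos"][:2]-FOOT)@ux+.138-.008
for k in np.arange(.001,.020,.001):
    t=FOOT+ux*(-.13+a0+k)
    hit=arm.servo_line([*t,.007],feed=.01,stop_force=4.5)
    s=arm.read_state(); a=(s["tcp_pos"][:2]-FOOT)@ux+.138-.008
    print(round(s["clock"],2),"tip",round(a*1e3,1),np.round(s["force"],1),hit)
    if hit or s["force"][:2]@ux<-4: break
arm.sleep(.2);st()
```

```text
22.19 tip 25.4 [-1.9  0.4 -1.5] False
22.44 tip 25.5 [-5.2 -0.3  1.5] False
 22.64 [0.461  0.1152 0.0067] [-5.28 -0.17  1.45]
```

```bash
cat > press.py <<'E'
from h import *
arm.servo_line([*(FOOT-ux*.16),.010],feed=.1)
arm.servo_line([*(FOOT-ux*.16),.13],feed=.2)
eoat.set_gripper(0.)
arm.servo_line([*FOOT,.12],frame=ori(YB),feed=.25)
arm.servo_line([*FOOT,.078],feed=.1); arm.sleep(.2); st("above")
for z in np.arange(.074,.060,-.001):
    hit=arm.servo_line([*FOOT,z],feed=.02,stop_force=9); s=st(f"{z:.4f} {hit}")
    if hit or s["force"][2]>7: break
for i in range(3): arm.sleep(.4); st("hold")
p=arm.read_state()["tcp_pos"]
arm.servo_line([p[0],p[1],.1],feed=.03); arm.sleep(.3); st("up")
arm.servo_line([.36,.12,.24],feed=.25); st()
im=cams.snapshot("scene")[135:260,190:310]
save("end%d"%arm.read_state()["clock"],im,4.7)
E
python3 press.py; ls pics
```

```text
above 26.07 [0.5655 0.1046 0.0787] [ 0.03  0.64 -0.31]
0.0740 False 26.43 [0.5649 0.1045 0.0738] [-0.68 -0.46  0.2 ]
0.0730 False 26.68 [0.565  0.1045 0.0729] [-0.83  0.11  0.21]
0.0720 False 26.93 [0.5652 0.1045 0.0724] [-1.53 -0.79  4.81]
0.0710 False 27.18 [0.5651 0.1045 0.0723] [-4.75 -0.78 12.4 ]
hold 27.57 [0.5652 0.1045 0.0723] [-4.06 -0.61 11.37]
hold 27.98 [0.5651 0.1045 0.0723] [-3.68 -0.73 11.74]
hold 28.38 [0.5651 0.1045 0.0723] [-3.9   0.   11.69]
up 29.79 [0.5651 0.1045 0.0999] [-0.75  0.57 -0.47]
 30.93 [0.3604 0.1198 0.2397] [0.16 0.47 0.26]
end30.png
s2.png
s3.png
s4.png
s5.png
scene.png
t2.png
top.png
w1.png
w1c.png
w2.png
```

View pics/end30.png

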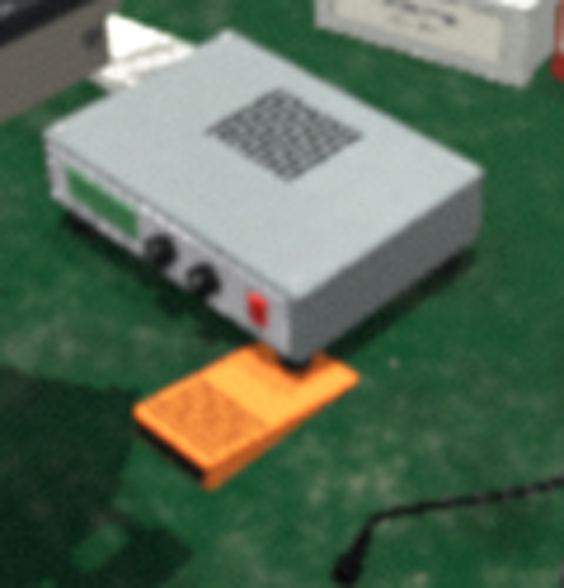

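The box corners are at the same pixels as before, so it hasn't moved and is level. The wedge sits under the near-right foot (foot at about (292,362)), and the test press showed no give.

```bash
python3 -c "
from h import *
print(job.finish_job())"
```

```text
the job is handed in; nothing more can be done
None
```

I pressed the corner and felt the box rock, pushed the wedge under the short foot until snug (about 5 N resistance, tip about 25 mm past the foot's near edge), then held the same corner at about 12 N for over a second with no give; the box is level where it stood and the job was handed in at about 31 s.

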